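# Seat a specimen holder in its ball latch and pull-check it

## Robot

A 6-joint arm with a two-finger parallel gripper is mounted at the origin on the work surface. World frame = base frame: x ahead of the robot, y to its left, z up, the work surface at z = 0. Lengths are in m, angles in rad, forces in N, time in s.
With the tool pointing down it reaches from about 0.3 to 0.75 m from the base axis. Payload 8.5 kg.
Tool frame: the origin (TCP) lies midway between the tips of the shut fingers; the grasp point (between the pads) lies 19 mm behind it (manip.grasp_offset is the distance from the TCP to the grasp point, in m); z points along the fingers, y is the line along which they close (so a half turn about z gives the same grasp; the last joint's range is limited). The gripper opens to 85 mm and grips with 20 to 120 N. Pads are 22 mm wide; open, the fingers measure 114 mm over their backs; the gripper's body (76 mm by 85 mm) begins 54 mm behind the grasp point. The pads swing forward as they close: fully open they stand 13 mm farther back than shut.
Start: joints at [-1.546, 0.381, 1.297, -0, 1.464, -0.215], TCP at [0.131, -0.534, 0.231] pointing down, gripper open.
Joint ranges: [-3.11, 3.11], [-0.89, 2.33], [0.22, 2.48], [-1.42, 4.56], [0.17, 2.85], [-2.88, 2.88]. Speed limits (rad/s): [2.39, 2.39, 3.14, 3.14, 3.14, 3.14].

## Interface

Orientations are given as a unit quaternion [x, y, z, w].
In Python, from station import telemetry, grab_frame, calibration, ticket, recognise, silhouettes, manip gives the robot as it stands. The module is installed in compiled form; this text tells all that it offers.
- The arm moves only by the shell command python3 -m pendant 'ROWS' [OPENING] [FORCE]. ROWS is JSON, a list of rows, each an object with "linear": the shift along the tool's x, y, z in m, a list of three; "twist": the turn about the tool's z in degrees. In form: [{"linear": [tx, ty, tz], "twist": twist}, ...]. A call has 1 to 12 rows; each row shifts and turns the commanded pose from where the row before left it, along the tool's axes as they then stand; what a row does not reach is not made up. A row lasts 1/8 s, in which the tool goes at most 62.5 mm and 10.7 degrees, less where a joint would pass 70% of its speed; a pose out of reach is approached as far as the arm can. A call with a gripper value outside its range is refused whole. OPENING is the opening, from 0 (shut) to 1 (fully open), set as the call begins (- or left out, the last holds). The fingers move at their own pace and stop on an object; FORCE is the grip in N (left out, the last holds). Time passes only in rows, so rows that do not move let the fingers close. It gives the time, the measured TCP pose, the force, the opening and the grip force at its end, in the units of the state.
- telemetry.read_state(): the state, without advancing time (a new reading comes with each control period).
- grab_frame(name): name is "scene" or "top"; returns (picture, depth): 400x640x3 uint8, blue, green, red; 400x640 float32, m along the optical axis (not along the pixel's ray), 0 where there is no reading.
- calibration(name): a dict with "fov_y" (degrees; the focal length in pixels is half the picture's height over the tangent of half this angle, whatever the lens; pixels are square), "cx", "cy" (the principal point, pixels), "k1" (the pictures are not rectified: a ray, as slopes to the right and down, at radius r is drawn at 1 + k1 r^2 times it, then the intrinsics apply), "origin" and "orientation" of the camera in the world. Camera axes: x right, y down, z forward; pixel columns grow to the right and rows downward; lengths in m; the calibration is good to about 2 mm. A picture is of the moment at which its call begins. calibration takes no time and is no camera call.
- ticket.hand_in(): hands the job in; it is judged then, once.
Trained networks look in the newest picture that a camera, given by its name, has taken for a name from the list of things; names that differ only in an ending like _2 or _b are one class to them, and where a whole thing is asked for, a point or a joint stands for the part that bears it (a point fixed in the world has none). Each returns a list of dicts, best first, with "conf" (0 to 1); they miss things now and then, are a little off and sometimes report something else, mostly with a low value. They report only what shows in the picture. A call takes as long as a camera call. They do not tell look-alikes from the thing itself.
- recognise(camera, name): "centre" ([x, y, z] in m, in the coordinates of the camera as it stood for that picture, good to about 4 mm: the middle of the surface that is visible of it).
- silhouettes(camera, name): "pixels" (400x640 bool, what is visible of it).
The state is a dict: "t": time; "q": joint angles; "joint_velocities": joint speeds; "tau": joint torques, N m; "tool_pos": TCP position; "tcp_rot": TCP orientation; "wrist_force": force on the tool from outside, world axes, zero at the start; "torque": the same for the moment, N m; "width": finger opening in m; "grip_force": force on a finger pad.
Only numpy, scipy, OpenCV 4.12 (cv2) and the standard library are available. Lean on these libraries where they do the work, as an engineer would, in place of code of your own. Each camera call takes 0.05 s, during which the arm holds its last target. There are 200 camera calls.

## Task

Take the specimen holder with the green coupon out of the rack and press it down into the ball-latch socket on the stage until it snaps in and its shoulder sits fully home on the block, pressing with no more than 40 N. Then, still gripping it, prove that the latch holds: pull straight up with rising force, stop at about 14 N (13 to 16 N is fine), hold that for half a second without lifting the socket block off its magnetic base, ease off and let go. Leave the holder fully home and the other holders, the tweezers and the screwdriver where they are.

Things in the scene. Friction and masses are not known exactly. Their poses are not given: they have to be found in the camera images.
- holder_green: the holder to load: round stainless steel, about 400 g, a green 24 mm square coupon on top; stands loose in one of the three rack places. Origin: centre of the underside of its shoulder, z up along its axis. Shoulder disc 54 mm dia, z 0 to 4 mm; above it the cylindrical grip, 36 mm dia, z 4 to 40 mm; coupon top at z 42 mm. Below the shoulder a spigot, see its tip
- holder_green_tip (a point): lower tip of the green holder's steel spigot, 38 mm below the holder's origin on its axis. The spigot is 26 mm dia down to z -23.5 mm (holder's frame), with a V-groove from z -12 to -22 mm, then tapers to 17 mm dia at this tip
- holder_copper: same kind of holder with a round copper coupon, in another rack place; leave it there
- holder_black: same kind of holder with a round black coupon, in another rack place; leave it there
- rack: fixed white plastic rack block, 70 x 245 x 48 mm; origin at the centre of its underside, long side along its y axis. Three holes 27.5 mm dia, 44 mm deep, at y = -85, 0 and +85 mm; each holder's shoulder rests on the rack's top face, 48 mm above the bench
- socket_mouth (a point): centre of the socket's bore at its top face, 99 mm above the bench, z up. Bore 26.8 mm dia, 42 mm deep, 2 mm chamfer; the holder fits at any yaw. Fully home, the holder's origin coincides with this point: its shoulder lies on the top face
- socket: aluminium block 72 x 72 x 48 mm with the bore, a brass ring round its mouth and a brass screw in each side; origin at the centre of its underside. It stands on the blue upper plate of a magnetic base on the stage
- stage: the fixed black XY stage, base plate 200 x 310 x 14 mm; origin on the bench straight below the bore, axes parallel to the socket's. Micrometers stick out to -x and +y. Its measuring column, 320 mm high, stands to -y; the head hanging from it comes within 105 mm of the bore's axis
- driver: screwdriver with yellow handle, 140 mm, lying; bystander
- tweezers: steel tweezers, 120 mm, lying on the bench between stage and rack; bystander
- latch: ring of eight spring-loaded steel balls in the bore, 17.5 mm below the top face. They resist the spigot from about 14 mm above home; the push rises to 12 to 23 N, then at 3 to 5 mm above home they snap into the V-groove and draw the holder down. Latched, a pull of 13 to 16 N lifts the shoulder 0.6 to 1.5 mm (more lift if held off-centre); eased off, it draws itself home
- base (a joint): lift of the socket block with its blue base plate off the magnetic base: 0 m when seated, up to 0.012 m. It starts to lift when the hand pulls the latched holder up with about 22 N and drops back when let go; pressing down does not move it
Not all that is in view belongs to the job. Leave any red look-alike of the holder_green alone.

How it is judged:
By the outcome, as a careful person would: the job done as asked, in the order asked, and still so for the second after the job is handed in, with the robot touching nothing.
It also fails if it takes over 67 s, if anything falls off the work surface, if the arm or the gripper's body presses on something with over 40 N, if the wrist force passes 120 N, or if a joint passes its speed limit or range.

## Working session

There is one attempt and no reset: what is moved stays moved. The work goes in short steps, Python scripts to look and compute and a shell command to move; the robot and the scene stay as the last step left them, time stands still between calls to the robot, and variables do not carry over. Pictures are saved under pics/ and viewed, at most 10 in all, crops included, and the job is handed in when it is done.

```bash
mkdir -p pics
cat > h.py <<'E'
import numpy as np, cv2
from scipy.spatial.transform import Rotation as R
from station import telemetry, grab_frame, calibration, ticket, recognise, silhouettes, manip
def cam(n):
    c=calibration(n); f=200/np.tan(np.radians(c["fov_y"])/2); return c,f,R.from_quat(c["orientation"]).as_matrix(),np.array(c["origin"])
def cloud(n,depth):
    c,f,Rm,o=cam(n); v,u=np.mgrid[0:400,0:640]
    x=(u-c["cx"])/f; y=(v-c["cy"])/f; a,b=x.copy(),y.copy()
    for _ in range(8):
        s=1+c["k1"]*(a*a+b*b); a=x/s; b=y/s
    P=np.stack([a,b,np.ones_like(a)],-1)*depth[...,None]
    return P@Rm.T+o
def w(n,p):
    c,f,Rm,o=cam(n); return Rm@np.array(p)+o
E
python3 - <<'E'
from h import *
for n in("scene","top"):
    im,d=grab_frame(n); cv2.imwrite(f"pics/{n}0.png",im); np.save(f"{n}0.npy",d)
    print(n,calibration(n))
    for k in("holder_green","holder_copper","holder_black","rack","socket","stage","tweezers"):
        print(k,[(np.round(w(n,r["centre"]),3),round(r["conf"],2)) for r in recognise(n,k)[:3]])
s=telemetry.read_state();print(s, manip.grasp_offset)
E
```

```text
scene {'fov_y': 54.980736127667484, 'cx': 322.4329841040972, 'cy': 194.31326464514285, 'k1': -0.06777642282715471, 'origin': array([ 0.83339241, -0.13120658,  0.70294303]), 'orientation': array([ 0.85165826,  0.4456073 , -0.1240872 , -0.24640353])}
holder_green [(array([0.402, 0.297, 0.057]), 0.74), (array([0.627, 0.068, 0.064]), 0.63), (array([0.544, 0.163, 0.073]), 0.57)]
holder_copper [(array([0.569, 0.325, 0.07 ]), 0.81)]
holder_black []
rack [(array([0.566, 0.227, 0.049]), 0.83)]
socket [(array([ 0.51 , -0.172,  0.096]), 0.85)]
stage [(array([ 0.539, -0.295,  0.047]), 0.63)]
tweezers [(array([0.417, 0.073, 0.008]), 0.65)]
top {'fov_y': 50.36529419524041, 'cx': 315.02820956463194, 'cy': 209.26990686534026, 'k1': 0.00023470496681770163, 'origin': array([0.43281438, 0.11204749, 0.80113416]), 'orientation': array([ 0.71370018, -0.69671114,  0.05980865, -0.04060252])}
holder_green [(array([0.399, 0.296, 0.074]), 0.91), (array([0.53 , 0.168, 0.084]), 0.79), (array([0.611, 0.07 , 0.071]), 0.74)]
holder_copper [(array([0.554, 0.328, 0.081]), 0.61)]
holder_black [(array([0.542, 0.25 , 0.
[... 279 characters left out ...]
)]
{'t': 0.8, 'q': array([-1.54629162e+00,  3.80587235e-01,  1.29742869e+00,  2.45246365e-06,
        1.46359104e+00, -2.15314788e-01]), 'joint_velocities': array([-0.00242967, -0.00233062, -0.00042914, -0.00125956,  0.00036774,
       -0.00026118]), 'tau': array([-1.64888483e-03, -4.48300016e+01, -2.31457651e+01, -1.84931905e-04,
        5.74834085e-04,  2.00365974e-05]), 'tool_pos': array([ 0.13062977, -0.53423329,  0.23131957]), 'tcp_rot': array([ 9.92819452e-01,  1.19622474e-01,  1.89521126e-06, -7.00607647e-06]), 'wrist_force': array([-0.05396005, -0.4163696 ,  0.13206769]), 'torque': array([ 0.01046899, -0.01539021,  0.0306378 ]), 'grip_force': 0.0, 'width': 0.08522517029336946} 0.0187
```

View pics/scene0.png

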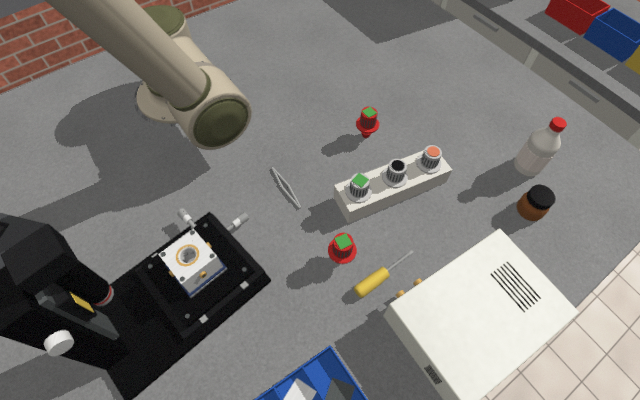

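View pics/top0.png

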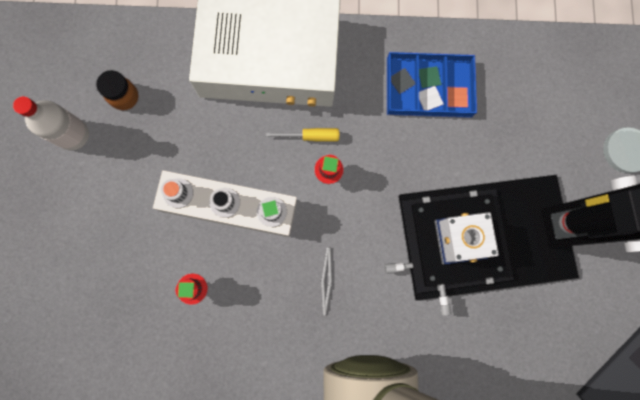

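The top view shows the rack at about (225,203), with the green holder at (270,209). The red look-alikes are at (329,168) and (190,289), and the socket bore is at (473,237). Next I measure these precisely.

```bash
cat > meas.py <<'E'
from h import *
def coupon(n,im,d,near,ztop=.09):
    P=cloud(n,d); hsv=cv2.cvtColor(im,cv2.COLOR_BGR2HSV)
    m=(hsv[...,0]>45)&(hsv[...,0]<75)&(hsv[...,1]>120)&(np.linalg.norm(P[...,:2]-near,axis=-1)<.04)
    c,f,Rm,o=cam(n); v,u=np.nonzero(m); q=cv2.minAreaRect(np.stack([u,v],1).astype(np.float32))
    # intersect rays with plane
    Q=P[m]-o; Q=o+Q*((ztop-o[2])/Q[:,2])[:,None]
    r=cv2.minAreaRect((Q[:,:2]*1000).astype(np.float32))
    return m.sum(),np.median(P[m],0).round(4),Q.mean(0).round(4),r
def ring(n,im,d,near,z=.099):
    P=cloud(n,d); c,f,Rm,o=cam(n); Q=P-o; Q=o+Q*((z-o[2])/Q[...,2:])
    hsv=cv2.cvtColor(im,cv2.COLOR_BGR2HSV)
    m=(hsv[...,0]>10)&(hsv[...,0]<30)&(hsv[...,1]>80)&(np.linalg.norm(Q[...,:2]-near,axis=-1)<.03)&(abs(P[...,2]-z)<.012)
    el=cv2.fitEllipse(cv2.convexHull((Q[m][:,:2]*1000).astype(np.float32)))
    return m.sum(),np.median(P[m],0).round(4),el
E
python3 - <<'E'
from meas import *
for n in("scene","top"):
    im=cv2.imread(f"pics/{n}0.png"); d=np.load(f"{n}0.npy"); P=cloud(n,d)
    print(n,coupon(n,im,d,[.535,.165])); print(ring(n,im,d,[.495,-.166]))
    grab_frame(n)
    for k,z in(("rack",.048),("socket",.099)):
        m=silhouettes(n,k)[0]["pixels"]&(abs(P[...,2]-z)<.008)
        print(k,np.median(P[m][:,2]),cv2.minAreaRect((P[m][:,:2]*1000).astype(np.float32)))
c=cv2.imread("pics/top0.png")
E
```

```text
scene (np.int64(98), array([0.5349, 0.1709, 0.0897]), array([0.5351, 0.1706, 0.09  ]), ((535.26708984375, 170.7122344970703), (21.62559700012207, 20.550634384155273), 15.063682556152344))
(np.int64(138), array([ 0.4974, -0.1699,  0.0994]), ((495.3799133300781, -169.9102020263672), (38.11116409301758, 39.054203033447266), 6.849438667297363))
rack 0.04759728746399072 ((550.3447265625, 254.43154907226562), (245.55032348632812, 72.11161804199219), 80.08708953857422)
socket 0.09887499040329473 ((495.61456298828125, -169.3998260498047), (73.50525665283203, 73.45547485351562), 9.650276184082031)
top (np.int64(127), array([0.5349, 0.1699, 0.0901]), array([0.5347, 0.1702, 0.09  ]), ((534.6591186523438, 170.3917694091797), (19.595882415771484, 18.92527961730957), 14.366975784301758))
(np.int64(125), array([ 0.4948, -0.1686,  0.0995]), ((495.00152587890625, -170.5995635986328), (37.56251907348633, 38.33652114868164), 44.848045349121094))
rack 0.048265761407052354 ((548.9573974609375, 253.46096801757812), (245.57894897460938, 70.5235595703125), 80.16688537597656)
socket 0.09910028166864182 ((494.40167236328125, -170.72540283203125), (71.92794799804688, 73.50342559814453), 8.927614212036133)meas.py:11: RuntimeWarning: divide by zero encountered in divide
  P=cloud(n,d); c,f,Rm,o=cam(n); Q=P-o; Q=o+Q*((z-o[2])/Q[...,2:])
meas.py:11: RuntimeWarning: invalid value encountered in multiply
  P=cloud(n,d); c,f,Rm,o=cam(n); Q=P-o; Q=o+Q*((z-o[2])/Q[...,2:])
```

Both cameras agree within 1 mm:
- Holder at (0.535, 0.1705), 85 mm from the rack centre along its axis, as it should be.
- Socket mouth at (0.495, -0.170, 0.099).

The straight path keeps about 0.2 m from the column and at least 0.38 m from the base.

```bash
python3 -m pendant '[{"linear":[0.028,-0.0294,0],"twist":0},{"linear":[0.028,-0.0294,0],"twist":0},{"linear":[0.028,-0.0294,0],"twist":0},{"linear":[0.028,-0.0294,0],"twist":0},{"linear":[0.028,-0.0294,0],"twist":0},{"linear":[0.028,-0.0294,0],"twist":0},{"linear":[0.028,-0.0294,0],"twist":0},{"linear":[0.028,-0.0294,0],"twist":0},{"linear":[0.028,-0.0294,0],"twist":0},{"linear":[0.028,-0.0294,0],"twist":0}]' 1 60
python3 -m pendant '[{"linear":[0.028,-0.0294,0],"twist":0},{"linear":[0.028,-0.0294,0],"twist":0},{"linear":[0.028,-0.0294,0],"twist":0},{"linear":[0.028,-0.0294,0],"twist":0},{"linear":[0.028,-0.0294,0],"twist":0},{"linear":[0.028,-0.0294,0],"twist":0},{"linear":[0.028,-0.0294,0],"twist":0},{"linear":[0.028,-0.0294,0],"twist":0},{"linear":[0.028,-0.0294,0],"twist":0},{"linear":[0.028,-0.0294,0],"twist":0}]'
python3 -m pendant '[{"linear":[0,0,0],"twist":-8.3},{"linear":[0,0,0],"twist":-8.3},{"linear":[0,0,0],"twist":-8.3},{"linear":[0,0,0],"twist":-8.3},{"linear":[0,0,0],"twist":-8.3},{"linear":[0,0,0],"twist":-8.3},{"linear":[0,0,0],"twist":-8.3},{"linear":[0,0,0],"twist":-8.3},{"linear":[0,0,0],"twist":0}]'
cat > st.py <<'E'
from h import *
import sys
s=telemetry.read_state(); M=R.from_quat(s["tcp_rot"]).as_matrix(); p=np.array(s["tool_pos"])
print("t",round(s["t"],2),"p",p.round(4),"ydir",np.degrees(np.arctan2(M[1,1],M[0,1])).round(2),"zdir",M[:,2].round(4),"F",s["wrist_force"].round(2),"T",s["torque"].round(2),"w",round(s["width"],4),"grip",round(s["grip_force"],1),"q6",round(s["q"][5],2))
if len(sys.argv)>3: print("tool delta",(M.T@(np.array([float(a) for a in sys.argv[1:4]])-p)).round(4))
E
python3 st.py 0.535 0.1705 0.054
```

```text
t: 2.35
tool_pos: [0.3333, -0.181, 0.2315]
tcp_rot: [0.993, 0.12, 0.0, 0.0]
wrist_force: [1.0, -0.6, 0.2]
width: 0.0858
grip_force: 0.0
t: 3.6
tool_pos: [0.5355, 0.1712, 0.2313]
tcp_rot: [0.993, 0.12, 0.0, 0.0]
wrist_force: [0.1, 0.3, 0.3]
width: 0.0851
grip_force: 0.0
t: 4.72
tool_pos: [0.5349, 0.1699, 0.2313]
tcp_rot: [0.766, 0.643, -0.0, -0.0]
wrist_force: [0.1, -0.3, -0.4]
width: 0.0852
grip_force: 0.0
t 4.72 p [0.5349 0.1699 0.2313] ydir -9.93 zdir [-0.  0. -1.] F [ 0.06 -0.28 -0.45] T [ 0.   -0.01 -0.02] w 0.0852 grip 0.0 q6 0.27
tool delta [ 0.0006 -0.      0.1773]
```

```bash
python3 -m pendant '[{"linear":[0.0006,0,0.02],"twist":0},{"linear":[0,0,0.025],"twist":0},{"linear":[0,0,0.025],"twist":0},{"linear":[0,0,0.025],"twist":0},{"linear":[0,0,0.025],"twist":0},{"linear":[0,0,0.02],"twist":0},{"linear":[0,0,0.015],"twist":0},{"linear":[0,0,0.012],"twist":0},{"linear":[0,0,0.0075],"twist":0},{"linear":[0,0,0],"twist":0}]'
python3 st.py 0.535 0.1705 0.054
python3 -m pendant '[{"linear":[0,0,0],"twist":0},{"linear":[0,0,0],"twist":0},{"linear":[0,0,0],"twist":0},{"linear":[0,0,0],"twist":0},{"linear":[0,0,0],"twist":0},{"linear":[0,0,0],"twist":0},{"linear":[0,0,0],"twist":0},{"linear":[0,0,0],"twist":0}]' 0 80
python3 st.py 0.535 0.1705 0.054; python3 -c "
from h import *
im,_=grab_frame('scene'); cv2.imwrite('pics/grip.png',cv2.resize(im[100:280,260:500],None,fx=3,fy=3))"
```

```text
t: 5.98
tool_pos: [0.535, 0.1705, 0.0566]
tcp_rot: [0.765, 0.644, -0.0, -0.0]
wrist_force: [0.0, 1.2, 0.5]
width: 0.0856
grip_force: 0.0
t 5.97 p [0.535  0.1705 0.0566] ydir -9.88 zdir [-3.e-04 -0.e+00 -1.e+00] F [0.02 1.19 0.5 ] T [-0.08 -0.04  0.02] w 0.0856 grip 0.0 q6 0.27
tool delta [-0.     -0.      0.0026]
t: 6.98
tool_pos: [0.5351, 0.1706, 0.0575]
tcp_rot: [0.765, 0.644, 0.0, 0.0]
wrist_force: [-2.4, 0.3, 5.1]
width: 0.0338
grip_force: 79.3
t 6.97 p [0.5351 0.1706 0.0575] ydir -9.86 zdir [ 6.e-04  0.e+00 -1.e+00] F [-2.39  0.28  5.06] T [-0.05  0.33 -0.03] w 0.0338 grip 79.3 q6 0.27
tool delta [-0.0001 -0.0001  0.0035]
```

View pics/grip.png

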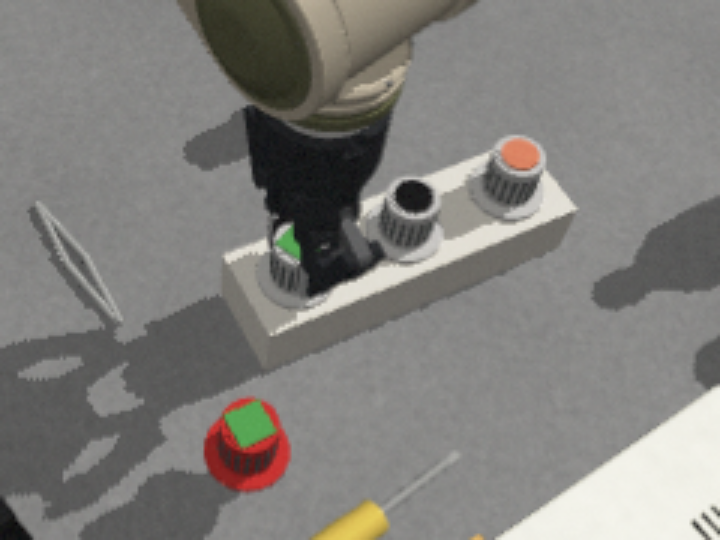

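The green holder is gripped, and the rack and red look-alikes are undisturbed. Lifting.

```bash
python3 -m pendant '[{"linear":[0,0,-0.004],"twist":0},{"linear":[0,0,-0.006],"twist":0},{"linear":[0,0,-0.01],"twist":0},{"linear":[0,0,-0.015],"twist":0},{"linear":[0,0,-0.02],"twist":0},{"linear":[0,0,-0.025],"twist":0},{"linear":[0,0,-0.025],"twist":0},{"linear":[0,0,-0.02],"twist":0},{"linear":[0,0,-0.015],"twist":0},{"linear":[0,0,0],"twist":0},{"linear":[0,0,0],"twist":0}]'
python3 st.py 0.495 -0.1702 0.19
python3 - <<'E'
from meas import *
for n in("scene","top"):
    im,d=grab_frame(n); cv2.imwrite(f"pics/lift_{n}.png",im); np.save(f"lift_{n}.npy",d)
    P=cloud(n,d)
    r=silhouettes(n,"holder_green")
    for k in r[:4]: print(n,round(k["conf"],2),np.median(P[k["pixels"]],0).round(4),k["pixels"].sum())
E
```

```text
t: 8.4
tool_pos: [0.5347, 0.1705, 0.1961]
tcp_rot: [0.765, 0.644, -0.001, -0.0]
wrist_force: [0.6, 0.7, -4.2]
width: 0.0342
grip_force: 80.0
t 8.4 p [0.5347 0.1705 0.1961] ydir -9.86 zdir [-1.4e-03 -1.0e-04 -1.0e+00] F [ 0.57  0.74 -4.2 ] T [0.03 0.01 0.05] w 0.0342 grip 80.0 q6 0.27
tool delta [-0.3424  0.0193  0.0062]
scene 0.85 [0.5394 0.1565 0.1946] 524
scene 0.82 [0.6248 0.0638 0.0668] 685
top 0.6 [0.6086 0.0681 0.0772] 597
top 0.46 [0.521  0.153  0.1908] 171
top 0.34 [ 0.5015 -0.2606  0.0379] 21995
```

```bash
python3 -m pendant '[{"linear":[-0.015,0.001,0],"twist":0},{"linear":[-0.029,0.0016,0],"twist":0},{"linear":[-0.032,0.0018,0],"twist":0},{"linear":[-0.036,0.002,0],"twist":0},{"linear":[-0.036,0.002,0],"twist":0},{"linear":[-0.036,0.002,0],"twist":0},{"linear":[-0.036,0.002,0],"twist":0},{"linear":[-0.036,0.002,0],"twist":0},{"linear":[-0.032,0.0018,0],"twist":0},{"linear":[-0.029,0.0016,0],"twist":0},{"linear":[-0.015,0.001,0],"twist":0},{"linear":[-0.0104,0.0005,0],"twist":0}]'
python3 -m pendant '[{"linear":[0,0,0.02],"twist":0},{"linear":[0,0,0.015],"twist":0},{"linear":[0,0,0],"twist":0},{"linear":[0,0,0],"twist":0}]'
python3 st.py 0.495 -0.1702 0.15;python3 - <<'E'
from meas import *
for n in("scene","top"):
    im,d=grab_frame(n); np.save(f"pre_{n}.npy",d); cv2.imwrite(f"pics/pre_{n}.png",im)
a=cv2.imread("pics/pre_scene.png")[180:320,100:280]; b=cv2.imread("pics/pre_top.png")[170:310,390:570]
cv2.imwrite("pics/pre.png",np.hstack([cv2.resize(a,None,fx=2.2,fy=2.2),cv2.resize(b,None,fx=2.2,fy=2.2)]))
E
```

```text
t: 10.1
tool_pos: [0.4951, -0.1708, 0.1968]
tcp_rot: [0.765, 0.644, 0.0, -0.0]
wrist_force: [-0.2, 0.2, -3.3]
width: 0.0344
grip_force: 80.0
t: 10.6
tool_pos: [0.4957, -0.17, 0.1625]
tcp_rot: [0.765, 0.644, 0.0, 0.0]
wrist_force: [0.6, 0.4, -3.2]
width: 0.034
grip_force: 80.1
t 10.6 p [ 0.4957 -0.17    0.1625] ydir -9.83 zdir [ 9.e-04 -5.e-04 -1.e+00] F [ 0.58  0.43 -3.24] T [-0.02  0.01  0.  ] w 0.034 grip 80.1 q6 -0.39
tool delta [-0.0003 -0.0007  0.0125]
```

View pics/pre.png

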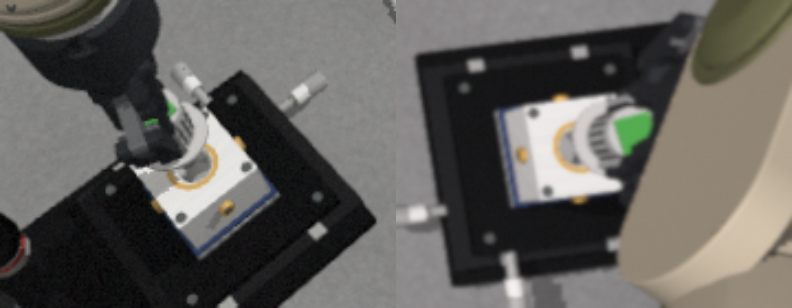

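The scene crop shows the spigot tip right above the brass ring, and the top crop is consistent with that. A quick rim check on the shoulder in hand, then descend.

Run:
```python
from meas import *
from scipy.optimize import least_squares
c0=np.array([.4955,-.1702])
for n in("scene","top"):
    P=cloud(n,np.load(f"pre_{n}.npy")); r=np.linalg.norm(P[...,:2]-c0,axis=-1)
    for lab,lo,hi,ra,rb,rad in(("shoulder",.1525,.158,.022,.032,None),("spigot",.128,.150,.0,.017,.013),("grip",.160,.192,.012,.022,.018)):
        m=(P[...,2]>lo)&(P[...,2]<hi)&(r>ra)&(r<rb); Q=P[m]
        if len(Q)<6: print(n,lab,len(Q)); continue
        if rad is None:  # rim side/outermost points
            print(n,lab,len(Q),"z",np.median(Q[:,2]).round(4),"rmax",r[m].max().round(4)); rad=.027; Q=Q[r[m]>.0255]
            if len(Q)<6: continue
        s=least_squares(lambda p:np.hypot(Q[:,0]-p[0],Q[:,1]-p[1])-rad,c0,loss="soft_l1",f_scale=.001)
        print(n,lab,len(Q),s.x.round(4),"rms",np.sqrt(np.mean(s.fun**2)).round(5))
```

```text
scene shoulder 156 z 0.1567 rmax 0.0283
scene shoulder 75 [ 0.4954 -0.1701] rms 0.00072
scene spigot 0
scene grip 106 [ 0.4961 -0.1698] rms 0.00089
top shoulder 102 z 0.1568 rmax 0.0268
top shoulder 32 [ 0.4957 -0.1714] rms 0.00041
top spigot 0
top grip 221 [ 0.496  -0.1708] rms 0.00138
```

```bash
python3 -m pendant '[{"linear":[0,-0.0005,0.006],"twist":0},{"linear":[0,0,0.005],"twist":0},{"linear":[0,0,0.004],"twist":0},{"linear":[0,0,0.004],"twist":0},{"linear":[0,0,0.003],"twist":0},{"linear":[0,0,0],"twist":0}]'
python3 st.py
python3 -m pendant '[{"linear":[0,0,0.003],"twist":0},{"linear":[0,0,0.003],"twist":0},{"linear":[0,0,0.003],"twist":0},{"linear":[0,0,0.003],"twist":0},{"linear":[0,0,0],"twist":0}]'
python3 st.py
```

```text
t: 11.45
tool_pos: [0.4949, -0.17, 0.1396]
tcp_rot: [0.765, 0.644, -0.0, -0.0]
wrist_force: [0.2, 0.7, -4.0]
width: 0.0341
grip_force: 80.1
t 11.45 p [ 0.4949 -0.17    0.1396] ydir -9.86 zdir [-4.e-04  2.e-04 -1.e+00] F [ 0.22  0.71 -3.96] T [-0.04  0.01  0.  ] w 0.0341 grip 80.1 q6 -0.39
t: 12.08
tool_pos: [0.4948, -0.17, 0.1276]
tcp_rot: [0.765, 0.644, -0.0, -0.0]
wrist_force: [0.4, 1.0, -4.7]
width: 0.034
grip_force: 80.1
t 12.07 p [ 0.4948 -0.17    0.1276] ydir -9.86 zdir [-4.e-04  3.e-04 -1.e+00] F [ 0.38  0.97 -4.69] T [ 0.01 -0.    0.01] w 0.034 grip 80.1 q6 -0.39
```

The spigot is in the bore without contact force, 19 mm above home. Now the press.

```bash
python3 -m pendant '[{"linear":[0,0,0.002],"twist":0},{"linear":[0,0,0.002],"twist":0},{"linear":[0,0,0.002],"twist":0},{"linear":[0,0,0.002],"twist":0},{"linear":[0,0,0],"twist":0}]'; python3 st.py
python3 -m pendant '[{"linear":[0,0,0.0015],"twist":0},{"linear":[0,0,0.0015],"twist":0},{"linear":[0,0,0],"twist":0}]'; python3 st.py
```

```text
t: 12.7
tool_pos: [0.4949, -0.1701, 0.1198]
tcp_rot: [0.765, 0.644, -0.0, -0.0]
wrist_force: [-2.8, 0.2, 0.3]
width: 0.0341
grip_force: 80.3
t 12.7 p [ 0.4949 -0.1701  0.1198] ydir -9.86 zdir [-1.e-04 -1.e-04 -1.e+00] F [-2.79  0.23  0.27] T [0.03 0.55 0.  ] w 0.0341 grip 80.3 q6 -0.39
t: 13.08
tool_pos: [0.4949, -0.1701, 0.1176]
tcp_rot: [0.765, 0.644, -0.0, 0.0]
wrist_force: [-4.3, 0.8, 7.2]
width: 0.0342
grip_force: 81.1
t 13.07 p [ 0.4949 -0.1701  0.1176] ydir -9.86 zdir [ 5.e-04 -6.e-04 -1.e+00] F [-4.3   0.79  7.22] T [ 0.16  0.99 -0.  ] w 0.0342 grip 81.1 q6 -0.39
```

```bash
python3 -m pendant '[{"linear":[0,-0.0005,0],"twist":0},{"linear":[0,0,0],"twist":0}]'; python3 st.py
python3 -m pendant '[{"linear":[0,0,0.001],"twist":0},{"linear":[0,0,0.001],"twist":0},{"linear":[0,0,0],"twist":0}]'; python3 st.py
```

```text
t: 13.32
tool_pos: [0.4949, -0.1701, 0.1176]
tcp_rot: [0.765, 0.644, 0.0, 0.001]
wrist_force: [-3.0, 0.8, 6.3]
width: 0.0341
grip_force: 81.1
t 13.32 p [ 0.4949 -0.1701  0.1176] ydir -9.86 zdir [ 1.6e-03 -8.0e-04 -1.0e+00] F [-3.04  0.82  6.34] T [0.2  0.54 0.05] w 0.0341 grip 81.1 q6 -0.39
t: 13.7
tool_pos: [0.4949, -0.1702, 0.1163]
tcp_rot: [0.765, 0.644, 0.0, 0.001]
wrist_force: [-4.2, 1.8, 12.6]
width: 0.0341
grip_force: 81.8
t 13.7 p [ 0.4949 -0.1702  0.1163] ydir -9.85 zdir [ 0.002  -0.0013 -1.    ] F [-4.22  1.8  12.56] T [0.29 0.98 0.03] w 0.0341 grip 81.8 q6 -0.39
```

```bash
python3 -m pendant '[{"linear":[0.0003,-0.0007,0],"twist":0},{"linear":[0,0,0.0007],"twist":0},{"linear":[0,0,0.0007],"twist":0},{"linear":[0,0,0],"twist":0}]'; python3 st.py
python3 -m pendant '[{"linear":[0,0,0.0008],"twist":0},{"linear":[0,0,0.0008],"twist":0},{"linear":[0,0,0],"twist":0}]'; python3 st.py
```

```text
t: 14.2
tool_pos: [0.4948, -0.1701, 0.1154]
tcp_rot: [0.765, 0.644, 0.001, 0.002]
wrist_force: [-4.4, 1.0, 15.9]
width: 0.0344
grip_force: 81.8
t 14.2 p [ 0.4948 -0.1701  0.1154] ydir -9.85 zdir [ 0.0038 -0.0024 -1.    ] F [-4.42  0.97 15.88] T [ 0.2  0.8 -0. ] w 0.0344 grip 81.8 q6 -0.39
t: 14.58
tool_pos: [0.4943, -0.1698, 0.1118]
tcp_rot: [0.765, 0.644, 0.0, 0.001]
wrist_force: [1.3, -1.2, -4.8]
width: 0.0343
grip_force: 80.2
t 14.57 p [ 0.4943 -0.1698  0.1118] ydir -9.87 zdir [ 1.5e-03 -7.0e-04 -1.0e+00] F [ 1.29 -1.17 -4.82] T [-0.34 -0.29 -0.02] w 0.0343 grip 80.2 q6 -0.39
```

```bash
python3 -m pendant '[{"linear":[-0.0003,0.0005,0.001],"twist":0},{"linear":[0,0,0.001],"twist":0},{"linear":[0,0,0],"twist":0}]'; python3 st.py
python3 -m pendant '[{"linear":[0,0,0.0008],"twist":0},{"linear":[0,0,0.0007],"twist":0},{"linear":[0,0,0],"twist":0}]'; python3 st.py
```

```text
t: 14.95
tool_pos: [0.4941, -0.1698, 0.1091]
tcp_rot: [0.765, 0.644, -0.0, -0.001]
wrist_force: [1.2, -0.8, -12.5]
width: 0.034
grip_force: 80.6
t 14.95 p [ 0.4941 -0.1698  0.1091] ydir -9.86 zdir [-9.e-04  7.e-04 -1.e+00] F [  1.17  -0.84 -12.52] T [-0.25 -0.44  0.01] w 0.034 grip 80.6 q6 -0.39
t: 15.32
tool_pos: [0.4943, -0.1699, 0.1086]
tcp_rot: [0.765, 0.644, 0.0, 0.0]
wrist_force: [0.2, -0.7, -4.5]
width: 0.0341
grip_force: 80.7
t 15.32 p [ 0.4943 -0.1699  0.1086] ydir -9.86 zdir [ 3.e-04 -2.e-04 -1.e+00] F [ 0.17 -0.74 -4.51] T [ 0.01 -0.03  0.05] w 0.0341 grip 80.7 q6 -0.39
```

```bash
python3 -m pendant '[{"linear":[0,0,0.0006],"twist":0},{"linear":[0,0,0.0005],"twist":0},{"linear":[0,0,0],"twist":0}]'; python3 st.py
python3 -m pendant '[{"linear":[0,0,0.0005],"twist":0},{"linear":[0,0,0.0005],"twist":0},{"linear":[0,0,0],"twist":0}]'; python3 st.py
```

```text
t: 15.7
tool_pos: [0.4944, -0.17, 0.1084]
tcp_rot: [0.765, 0.644, 0.0, 0.001]
wrist_force: [-3.0, 0.7, 8.5]
width: 0.0342
grip_force: 82.7
t 15.7 p [ 0.4944 -0.17    0.1084] ydir -9.85 zdir [ 1.1e-03 -8.0e-04 -1.0e+00] F [-3.    0.7   8.53] T [ 0.24  0.64 -0.02] w 0.0342 grip 82.7 q6 -0.39
t: 16.08
tool_pos: [0.4945, -0.1701, 0.1084]
tcp_rot: [0.765, 0.644, 0.0, 0.001]
wrist_force: [-4.7, 1.7, 16.4]
width: 0.0343
grip_force: 83.6
t 16.07 p [ 0.4945 -0.1701  0.1084] ydir -9.85 zdir [ 0.0018 -0.0014 -1.    ] F [-4.66  1.74 16.4 ] T [ 0.48  1.23 -0.07] w 0.0343 grip 83.6 q6 -0.39
```

The z reading stays at 0.1084 as the force rises to 16 N, at the expected height, so the shoulder is home. Now I unload and pull up gradually.

```bash
python3 -m pendant '[{"linear":[0,0,-0.0008],"twist":0},{"linear":[0,0,-0.0008],"twist":0},{"linear":[0,0,-0.0006],"twist":0},{"linear":[0,0,0],"twist":0}]'; python3 st.py
python3 -m pendant '[{"linear":[0,0,-0.0004],"twist":0},{"linear":[0,0,-0.0004],"twist":0},{"linear":[0,0,0],"twist":0}]'; python3 st.py
```

```text
t: 16.58
tool_pos: [0.4944, -0.17, 0.1085]
tcp_rot: [0.765, 0.644, 0.0, 0.0]
wrist_force: [-0.7, 0.7, 0.8]
width: 0.0339
grip_force: 82.0
t 16.57 p [ 0.4944 -0.17    0.1085] ydir -9.86 zdir [ 4.e-04 -1.e-04 -1.e+00] F [-0.73  0.7   0.83] T [0.01 0.03 0.02] w 0.0339 grip 82.0 q6 -0.39
t: 16.95
tool_pos: [0.4941, -0.1698, 0.1088]
tcp_rot: [0.765, 0.644, -0.0, -0.0]
wrist_force: [1.0, -1.2, -7.5]
width: 0.0339
grip_force: 81.2
t 16.95 p [ 0.4941 -0.1698  0.1088] ydir -9.86 zdir [-7.e-04  5.e-04 -1.e+00] F [ 1.   -1.19 -7.53] T [-0.12 -0.21 -0.03] w 0.0339 grip 81.2 q6 -0.39
```

```bash
python3 -m pendant '[{"linear":[0,0,-0.0003],"twist":0},{"linear":[0,0,-0.0003],"twist":0},{"linear":[0,0,0],"twist":0}]'; python3 st.py
```

```text
t: 17.32
tool_pos: [0.494, -0.1698, 0.1092]
tcp_rot: [0.765, 0.644, -0.0, -0.001]
wrist_force: [2.6, -1.5, -14.6]
width: 0.0339
grip_force: 80.9
t 17.32 p [ 0.494  -0.1698  0.1092] ydir -9.87 zdir [-1.e-03  6.e-04 -1.e+00] F [  2.58  -1.46 -14.57] T [-0.18 -0.42 -0.04] w 0.0339 grip 80.9 q6 -0.39
```

```bash
for i in 1 2 3 4 5 6; do python3 -m pendant '[{"linear":[0,0,0],"twist":0}]' | grep -E "^t:|wrist|tool_pos"; done
```

```text
t: 17.45
tool_pos: [0.494, -0.1698, 0.1093]
wrist_force: [2.7, -0.4, -17.3]
t: 17.58
tool_pos: [0.494, -0.1698, 0.1093]
wrist_force: [2.3, -1.2, -17.7]
t: 17.7
tool_pos: [0.494, -0.1697, 0.1094]
wrist_force: [2.1, -0.8, -19.4]
t: 17.82
tool_pos: [0.494, -0.1698, 0.1095]
wrist_force: [2.4, -1.0, -20.8]
t: 17.95
tool_pos: [0.494, -0.1698, 0.1095]
wrist_force: [1.3, -1.2, -21.0]
t: 18.08
tool_pos: [0.494, -0.1698, 0.1095]
wrist_force: [1.3, -1.4, -21.4]
```

The arm keeps pulling in slowly (integral action), so the pull crept past target to 21 N, just under the base's lift threshold. I'm easing off now and will repeat the pull with settling taken into account.

```bash
python3 -m pendant '[{"linear":[0,0,0.0006],"twist":0},{"linear":[0,0,0.0005],"twist":0}]' | grep -E "^t:|wrist|tool_pos"; for i in 1 2 3 4 5; do python3 -m pendant '[{"linear":[0,0,0],"twist":0},{"linear":[0,0,0],"twist":0}]' | grep -E "^t:|wrist|tool_pos"; done
```

```text
t: 18.32
tool_pos: [0.4942, -0.1699, 0.1093]
wrist_force: [-1.3, -0.1, -10.2]
t: 18.58
tool_pos: [0.4944, -0.17, 0.1092]
wrist_force: [-0.9, 0.2, -8.8]
t: 18.82
tool_pos: [0.4944, -0.17, 0.109]
wrist_force: [-1.9, -0.0, -7.7]
t: 19.08
tool_pos: [0.4945, -0.17, 0.1089]
wrist_force: [-0.6, 0.4, -7.0]
t: 19.32
tool_pos: [0.4944, -0.17, 0.1089]
wrist_force: [-0.3, 0.8, -6.3]
t: 19.58
tool_pos: [0.4944, -0.17, 0.1088]
wrist_force: [0.8, -0.1, -5.1]
```

```bash
python3 -m pendant '[{"linear":[0,0,0.0003],"twist":0},{"linear":[0,0,0],"twist":0},{"linear":[0,0,0],"twist":0},{"linear":[0,0,0],"twist":0}]' | grep -E "^t:|wrist|tool_pos"; python3 -m pendant '[{"linear":[0,0,0],"twist":0},{"linear":[0,0,0],"twist":0},{"linear":[0,0,0],"twist":0},{"linear":[0,0,0],"twist":0}]' | grep -E "^t:|wrist|tool_pos"
python3 - <<'E'
from meas import *
c0=np.array([.495,-.1702])
for n in("scene","top"):
    P=cloud(n,grab_frame(n)[1]); P0=cloud(n,np.load(n+"0.npy")); r=np.linalg.norm(P[...,:2]-c0,axis=-1)
    m=(abs(P[...,2]-.1)<.003)&(r>.029)&(r<.045); m0=m&(abs(P0[...,2]-.099)<.004)
    k=(abs(P[...,2]-.103)<.004)&(r>.0195)&(r<.026)
    print(n,m0.sum(),"block dz mm",1e3*np.median(P[m0][:,2]-P0[m0][:,2]),"block z",np.median(P[m][:,2]),"shoulder top",k.sum(),np.median(P[k][:,2]))
E
```

```text
t: 20.08
tool_pos: [0.4943, -0.17, 0.1085]
wrist_force: [-0.1, 0.7, -3.9]
t: 20.58
tool_pos: [0.4943, -0.17, 0.1085]
wrist_force: [-0.3, -0.4, -2.6]
scene 575 block dz mm 0.09575476103218516 block z 0.09910978888526334 shoulder top 131 0.10287421268481078
top 433 block dz mm 0.14092129273979292 block z 0.09932062077171322 shoulder top 148 0.10316257826879671
```

The block is seated and the shoulder is home (top 4 mm above the block). Second pull, in small settled steps.

```bash
python3 -m pendant '[{"linear":[0,0,-0.0002],"twist":0},{"linear":[0,0,-0.0002],"twist":0},{"linear":[0,0,-0.0002],"twist":0}]' | grep -E "^t:|wrist|tool_pos"; for i in 1 2 3 4; do python3 -m pendant '[{"linear":[0,0,0],"twist":0},{"linear":[0,0,0],"twist":0}]' | grep -E "^t:|wrist|tool_pos"; done
```

```text
t: 21.05
tool_pos: [0.4942, -0.1698, 0.1088]
wrist_force: [0.7, 0.5, -7.9]
t: 21.3
tool_pos: [0.4941, -0.1699, 0.1088]
wrist_force: [1.4, -0.4, -8.3]
t: 21.55
tool_pos: [0.4941, -0.1699, 0.1089]
wrist_force: [0.6, -0.1, -8.6]
t: 21.8
tool_pos: [0.4942, -0.1699, 0.1089]
wrist_force: [0.6, -0.7, -9.8]
t: 22.05
tool_pos: [0.4942, -0.1699, 0.1089]
wrist_force: [0.1, -1.2, -9.5]
```

```bash
python3 -m pendant '[{"linear":[0,0,-0.0001],"twist":0},{"linear":[0,0,-0.0001],"twist":0}]' | grep -E "^t:|wrist|tool_pos"; for i in 1 2 3; do python3 -m pendant '[{"linear":[0,0,0],"twist":0},{"linear":[0,0,0],"twist":0}]' | grep -E "^t:|wrist|tool_pos"; done
```

```text
t: 22.3
tool_pos: [0.4942, -0.1699, 0.109]
wrist_force: [0.1, -0.4, -11.6]
t: 22.55
tool_pos: [0.4941, -0.1699, 0.1091]
wrist_force: [0.6, 0.3, -12.2]
t: 22.8
tool_pos: [0.4941, -0.1699, 0.1091]
wrist_force: [0.7, -0.1, -13.2]
t: 23.05
tool_pos: [0.4942, -0.1699, 0.1092]
wrist_force: [0.5, -0.3, -12.2]
```

```bash
python3 -m pendant '[{"linear":[0,0,-0.00008],"twist":0}]' | grep -E "^t:|wrist|tool_pos"; for i in 1 2 3 4 5 6 7 8; do python3 -m pendant '[{"linear":[0,0,0],"twist":0}]' | grep -E "^t:|wrist|tool_pos"; done
```

```text
t: 23.18
tool_pos: [0.4942, -0.1699, 0.1092]
wrist_force: [0.6, -0.6, -13.9]
t: 23.3
tool_pos: [0.4942, -0.1699, 0.1092]
wrist_force: [1.0, 0.2, -14.2]
t: 23.42
tool_pos: [0.4942, -0.1699, 0.1092]
wrist_force: [0.5, -0.0, -13.4]
t: 23.55
tool_pos: [0.4942, -0.1699, 0.1092]
wrist_force: [0.2, -0.0, -14.2]
t: 23.68
tool_pos: [0.4942, -0.1699, 0.1092]
wrist_force: [1.0, -0.7, -14.6]
t: 23.8
tool_pos: [0.4942, -0.1699, 0.1092]
wrist_force: [0.7, -0.7, -15.1]
t: 23.92
tool_pos: [0.4942, -0.1699, 0.1092]
wrist_force: [0.6, -0.5, -16.3]
t: 24.05
tool_pos: [0.4942, -0.1699, 0.1092]
wrist_force: [1.0, 0.2, -15.5]
t: 24.18
tool_pos: [0.4942, -0.1699, 0.1093]
wrist_force: [0.8, -0.7, -15.4]
```

The pull held at 14–15.5 N for about a second (noise ±0.7 N). Easing off.

```bash
python3 -m pendant '[{"linear":[0,0,0.0004],"twist":0},{"linear":[0,0,0.0004],"twist":0},{"linear":[0,0,0.0003],"twist":0},{"linear":[0,0,0.0002],"twist":0},{"linear":[0,0,0],"twist":0},{"linear":[0,0,0],"twist":0},{"linear":[0,0,0],"twist":0},{"linear":[0,0,0],"twist":0},{"linear":[0,0,0],"twist":0},{"linear":[0,0,0],"twist":0}]'; python3 st.py
```

```text
t: 25.42
tool_pos: [0.4946, -0.1701, 0.1085]
tcp_rot: [0.765, 0.644, 0.0, 0.001]
wrist_force: [-0.4, -0.0, 5.1]
width: 0.0338
grip_force: 84.1
t 25.43 p [ 0.4946 -0.1701  0.1085] ydir -9.86 zdir [ 1.1e-03 -6.0e-04 -1.0e+00] F [-0.44 -0.02  5.06] T [ 0.06  0.23 -0.01] w 0.0338 grip 84.1 q6 -0.39
```

Home with a light 5 N press. Opening the gripper and rising clear.

```bash
python3 -m pendant '[{"linear":[0,0,0],"twist":0},{"linear":[0,0,0],"twist":0},{"linear":[0,0,0],"twist":0},{"linear":[0,0,0],"twist":0},{"linear":[0,0,0],"twist":0},{"linear":[0,0,0],"twist":0},{"linear":[0,0,0],"twist":0},{"linear":[0,0,0],"twist":0}]' 1
python3 -m pendant '[{"linear":[0,0,-0.005],"twist":0},{"linear":[0,0,-0.01],"twist":0},{"linear":[0,0,-0.015],"twist":0},{"linear":[0,0,-0.02],"twist":0},{"linear":[0,0,-0.02],"twist":0},{"linear":[0,0,-0.02],"twist":0},{"linear":[0,0,-0.02],"twist":0}]'
python3 -m pendant '[{"linear":[0.02,-0.01,0],"twist":0},{"linear":[0.03,-0.02,0],"twist":0},{"linear":[0.03,-0.02,0],"twist":0},{"linear":[0.03,-0.02,0],"twist":0},{"linear":[0.03,-0.02,0],"twist":0},{"linear":[0.02,-0.01,0],"twist":0},{"linear":[0,0,0],"twist":0},{"linear":[0,0,0],"twist":0}]'
python3 - <<'E'
from meas import *
c0=np.array([.495,-.1702]); t=[]
for n in("scene","top"):
    im,d=grab_frame(n); P=cloud(n,d); P0=cloud(n,np.load(n+"0.npy")); r=np.linalg.norm(P[...,:2]-c0,axis=-1)
    m=(abs(P[...,2]-.1)<.003)&(r>.029)&(r<.045)
    k=(abs(P[...,2]-.103)<.004)&(r>.0195)&(r<.026); c=(abs(P[...,2]-.141)<.006)&(r<.012)
    print(n,"block z",np.median(P[m][:,2]),"shoulder",np.median(P[k][:,2]),"coupon z",np.median(P[c][:,2]))
    t.append(cv2.resize(im,(560,350)) if n=="scene" else cv2.resize(im,(390,244)))
    cv2.imwrite(f"pics/end_{n}.png",im)
E
```

```text
t: 26.42
tool_pos: [0.4942, -0.1699, 0.108]
tcp_rot: [0.765, 0.644, 0.0, -0.0]
wrist_force: [-0.5, -0.4, -0.3]
width: 0.0851
grip_force: 0.0
t: 27.3
tool_pos: [0.4942, -0.1699, 0.2195]
tcp_rot: [0.765, 0.644, 0.0, 0.0]
wrist_force: [-0.2, 0.8, 0.3]
width: 0.0859
grip_force: 0.0
t: 28.3
tool_pos: [0.423, 0.0048, 0.2179]
tcp_rot: [0.765, 0.644, -0.0, -0.0]
wrist_force: [0.4, -0.6, 0.8]
width: 0.0856
grip_force: 0.0
scene block z 0.09902203868764747 shoulder 0.10297549536212636 coupon z 0.14126305839996978
top block z 0.09942913508282081 shoulder 0.10313470819971082 coupon z 0.1412742278463301
```

View pics/end_scene.png

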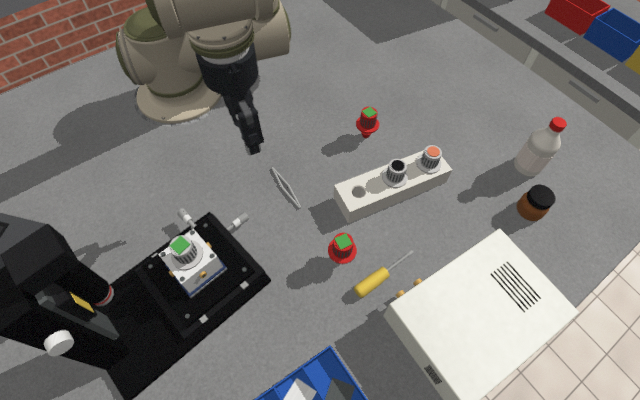

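The picture shows the green holder upright in the socket at (185,248). The other holders at (397,170) and (431,158), the tweezers, the screwdriver and the look-alikes are where they were. The shoulder top is 4 mm above the block and the coupon at 141 mm, so it is fully home.

```bash
python3 -c "
from station import ticket; print(ticket.hand_in())"
```

```text
the job is handed in; nothing more can be done
None
```

The green holder is latched fully home and released with nothing else moved, and the job is handed in; however, my first pull crept to about 21 N, over the 16 N limit (no block lift was seen after I eased off), so I eased off and repeated it, holding about 14–15.5 N (one reading 16.3 N) for about a second.

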